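Brace the filter canister and unscrew its cap

ROBOT

A 7-joint arm with a two-finger parallel gripper is mounted at the origin on the work surface; the furniture and walls round the work are solid. World frame = base frame: x ahead of the robot, y to its left, z up, the work surface at z = 0. Lengths are in m, angles in rad, forces in N, time in s.
With the tool pointing down it reaches from about 0.4 to 0.85 m from the base axis. Payload 4.5 kg.
Tool frame: the origin (TCP) lies midway between the tips of the shut fingers; the grasp point (between the pads) lies 19 mm behind it; z points along the fingers, y is the line along which they close (so a half turn about z gives the same grasp; the last joint's range is limited). The gripper opens to 88 mm and grips with 3 to 60 N. Pads are 18 mm wide; open, the fingers measure 123 mm over their backs; the gripper's body (75 mm by 187 mm) begins 45 mm behind the grasp point.
Start: joints at [1.228, 0.689, -0.195, 1.565, 0.157, 0.902, -0.215], TCP at [0.23, -0.581, 0.239] pointing down, gripper open.
Joint ranges: [-3.01, 3.01], [-0.46, 2.08], [-1.47, 1.51], [0.13, 2.56], [-1, 4.14], [0.04, 2.09], [-2.66, 2.66]. Speed limits (rad/s): [2.57, 2.57, 3.14, 3.14, 3.14, 3.14, 3.14].

INTERFACE

Orientations are given as a unit quaternion [x, y, z, w].
In Python, from plant import r, eyes, finish_job gives the robot as it stands. The module is installed in compiled form; this text tells all that it offers.
- The arm moves only by the tool move_arm, never from a script. Its argument "motion" is a list of rows, each a list of 7 numbers: the shift along the tool's x, y, z in mm, then the turn, a rotation vector about the tool's x, y, z in degrees, then the closure, from 0 (fully open) to 1 (shut). A call has 1 to 5 rows; each row is the pose to reach, as a shift and turn from the pose commanded when the call began, along the tool's axes at that moment; what a row does not reach only later rows make up. A row lasts 1/8 s, in which the tool goes at most 62.5 mm and 10.7 degrees, less where a joint would pass 70% of its speed; a pose out of reach is approached as far as the arm can. A call with a gripper value outside its range is refused whole. The fingers move at their own pace and stop on an object; "newtons" is the grip in N (left out, the last holds). Time passes only in rows, so rows that repeat a pose let the fingers close. It gives the time, the measured TCP pose, the force, the opening and the grip force at its end, in the units of the state.
- r.get_state(): the state, without advancing time (a new reading comes with each control period).
- eyes.snapshot(name): name is "scene" or "top" or "wrist"; returns a dict with "frame" (480x640x3 uint8, red, green, blue), "z_map" (480x640 float32, m along the optical axis (not along the pixel's ray), 0 where there is no reading), "intrinsics" (3x3 intrinsics, pixels), "world_to_cam" (4x4, takes a point from world to camera coordinates). Camera axes: x right, y down, z forward; pixel columns grow to the right and rows downward; lengths in m; the calibration is good to about 2 mm. A picture is of the moment at which its call begins.
- finish_job(): hands the job in; it is judged then, once.
The state is a dict: "clock": time; "q": joint angles; "qd": joint speeds; "joint_torque": joint torques, N m; "tool_pos": TCP position; "eef_rot": TCP orientation; "contact_force": force on the tool from outside, world axes, zero at the start; "moment": the same for the moment, N m; "opening": opening from 0.0 (shut) to 1.0 (fully open); "finger_force": force on a finger pad.
Only numpy, scipy, OpenCV 4.12 (cv2) and the standard library are available. Lean on these libraries where they do the work, as an engineer would, in place of code of your own. Each camera call takes 0.05 s, during which the arm holds its last target. There are 200 camera calls.

TASK

Stand the square white canister fully down in the square steel holder, so that it cannot turn, with its cap still screwed on; then unscrew the winged cap anticlockwise until its threads let go and lift it straight up. Finish holding the cap in the gripper level and just above the mouth, about 2 cm clear of it, with the canister still standing in the holder; do not tip the canister or disturb the other things.

Things in the scene. Friction and masses are not known exactly. Their poses are not given: they have to be found in the camera images.
- canister: square white plastic canister, 66x66 mm, 84 mm high to its flat shoulder, 136 mm with the cap on; about 0.3 kg (varies), loose. Origin: centre of its underside; z up, x and y square to its side faces. It may be carried by its tight cap (grip the wing) or by the sides. If it stands free it turns along with the cap
- cap: grey round screw cap, 62 mm across, 22 mm high, with an upright wing (grip bar) on top, 60 g. Origin: centre of the cap's lower edge, 86 mm above the canister's underside when screwed on; z up, x along the wing. At the start the wing lies 0 to 0.15 rad anticlockwise (from above) of the canister's x axis. A sprung seal makes it tight (a few tenths of a N m)
- wing (a point): point inside the wing on the cap's axis, 41 mm above the cap's lower edge, a height to grip. The wing is 54 mm long (cap's x), 16 mm thick (cap's y) and stands from 22 to 50 mm above the cap's lower edge
- mouth (a point): centre of the canister's open mouth: rim of its threaded neck (42 mm across), 102 mm above the underside. The cap's lugs run under short threads: it is free once the wing is 1.05 to 1.55 rad anticlockwise of the canister's x axis (best 1.3); a stop blocks more. It rises 1.5 mm while unscrewing, then lifts straight off; its lower edge clears the rim after 16 mm
- brace: steel holder fixed to the table: 120x120x6 mm plate with a square pocket 72 mm wide inside (3 mm clear of the canister all round), walls to 36 mm and flared lips to 46 mm above the table, opening 86 mm. Origin: centre of the plate's underside, at table height; x and y square to the walls, z up. Pocket floor 6 mm above the origin. The canister fits in any quarter turn
- cup_a: small pale sake cup, 55 mm across, 42 mm high, bystander, origin under its centre
- cup_b: small blue-grey sake cup, 54 mm across, 46 mm high, bystander, origin under its centre
- tea_tin: round green tea tin, 68 mm across, 105 mm high, bystander, origin under its centre
- salt_shaker: small shaker, 44 mm across, 90 mm high, bystander, origin under its centre
- trigger_bottle: clear trigger spray bottle, 74 mm across, 245 mm high, bystander, origin under its centre
There are look-alikes about, which are no part of the job. Of the things that look like the brace, take the one that is farthest from the robot's base at the start.

How it is judged:
On the way, in this order (a step that is already met when the one before it is completed fails the run):
1. the canister stands fully down in the holder with its cap still screwed on (horizontal distance between canister and brace below 0.008 m and z of canister in the frame of brace below 0.01 m and angle between canister's own z axis and vertical below 0.08 rad and z of cap in the frame of canister below 0.09 m and angle between the x axis of cap and the x axis of canister, either way round below 0.6 rad), for 0.2 s.
2. the cap is unscrewed, past the end of its threads, with the canister still down in the holder (horizontal distance between canister and brace below 0.008 m and z of canister in the frame of brace below 0.01 m and angle between canister's own z axis and vertical below 0.08 rad and z of cap in the frame of canister below 0.1 m and angle between the x axis of cap and the x axis of canister, either way round above 0.9 rad), for 0.1 s.
3. the cap is lifted clear of the neck over the mouth (horizontal distance between canister and brace below 0.008 m and z of canister in the frame of brace below 0.01 m and angle between canister's own z axis and vertical below 0.08 rad and z of cap in the frame of canister above 0.103 m and horizontal distance between cap and canister below 0.03 m), for 0.1 s.
At the end, for the whole second after the job is handed in: Canister down in the holder (within 8 mm of its axis, under 4 mm off the floor, tilt under 0.08 rad), not touched by the robot. Cap gripped, still, tilt under 0.2 rad, clear of the canister, its lower edge 3 to 48 mm above the mouth and within 25 mm of its axis (horizontal distance between canister and brace below 0.008 m and z of canister in the frame of brace below 0.01 m and angle between canister's own z axis and vertical below 0.08 rad and z of cap in the frame of canister between 0.105 and 0.15 m and horizontal distance between cap and canister below 0.025 m and angle between cap's own z axis and vertical below 0.2 rad and contact force between cap and the fingers above 1 N and contact force between cap and canister below 0.1 N and contact force between canister and the arm below 0.1 N and contact force between canister and the fingers below 0.1 N and linear speed of each of cap, canister below 0.03 m/s); the arm keeps its last pose, push and grip.
It fails at once if the canister is tipped by more than 0.4 rad (angle between canister's own z axis and vertical above 0.4 rad).
It fails at once if a cup, the tea tin, the shaker or the spray bottle is moved by more than 3 cm (distance of any of tea_tin, salt_shaker, trigger_bottle, cup_a, cup_b from where it was at the start of the episode above 0.03 m).
It also fails if it takes over 50 s, if anything falls off the work surface, if the arm or the gripper's body presses on something with over 40 N, if the wrist force passes 120 N, or if a joint passes its speed limit or range.

## Working session

There is one attempt and no reset: what is moved stays moved. The work goes in short steps, Python scripts to look and compute and a tool call to move; the robot and the scene stay as the last step left them, time stands still between calls to the robot, and variables do not carry over. Pictures are saved under pics/ and viewed, at most 10 in all, crops included, and the job is handed in when it is done.

Besides the shell and the picture viewer there is one more tool, called after ">>>" as name(argument=value, ...) on one line, values as JSON. move_arm: Moves the arm, as the interface text tells. Its arguments: {"type":"object","properties":{"motion":{"type":"array","items":{"type":"array","items":{"type":"number"}}},"newtons":{"type":"number"}},"required":["motion"]}

```bash
mkdir -p pics; cat > h.py <<'E'
import numpy as np, cv2
from plant import r, eyes, finish_job
from scipy.spatial.transform import Rotation as R
def snap(n, save=None):
    s=eyes.snapshot(n)
    if save: cv2.imwrite('pics/'+save, cv2.cvtColor(s['frame'],cv2.COLOR_RGB2BGR))
    z=s['z_map']; K=s['intrinsics']; v,u=np.mgrid[:480,:640]
    P=np.stack([(u-K[0,2])/K[0,0]*z,(v-K[1,2])/K[1,1]*z,z,np.ones_like(z)],-1)
    W=(P@np.linalg.inv(s['world_to_cam']).T)[...,:3]; W[z==0]=np.nan
    return s,W
E
python3 - <<'E'
from h import *
st=r.get_state(); print({k:np.round(v,3) for k,v in st.items()})
for n in('scene','top'):
    s,W=snap(n,n+'1.png'); np.save(n+'W.npy',W); print(np.round(s['world_to_cam'],3).tolist(),s['intrinsics'][0,0])
E
```

```text
{'clock': np.float64(0.0), 'q': array([ 1.228,  0.69 , -0.194,  1.566,  0.157,  0.902, -0.215]), 'qd': array([-0.001, -0.   ,  0.   , -0.001,  0.   ,  0.001,  0.   ]), 'joint_torque': array([ 0.0000e+00, -5.2755e+01, -1.2670e+00, -1.5342e+01, -5.3000e-02,
        6.0000e-03,  0.0000e+00]), 'tool_pos': array([ 0.23 , -0.581,  0.238]), 'eef_rot': array([ 0.982,  0.187, -0.   , -0.001]), 'contact_force': array([-0.619, -0.231, -0.742]), 'moment': array([ 0.034, -0.021, -0.042]), 'finger_force': np.float64(0.0), 'opening': np.float64(1.001)}
[[0.965, -0.263, -0.016, -0.467], [-0.192, -0.66, -0.726, 0.192], [0.18, 0.704, -0.687, 1.217], [0.0, 0.0, 0.0, 1.0]] 602.4941868594404
[[0.025, -0.999, 0.025, 0.027], [-0.986, -0.029, -0.164, 0.5], [0.165, -0.02, -0.986, 1.0], [0.0, 0.0, 0.0, 1.0]] 452.69812421393885
```

View pics/scene1.png

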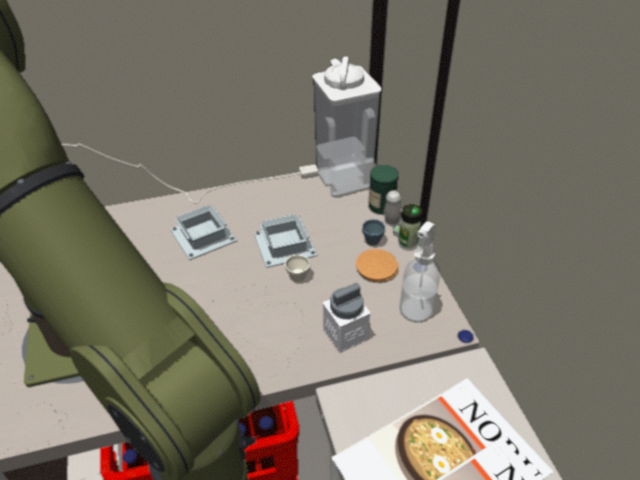

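View pics/top1.png

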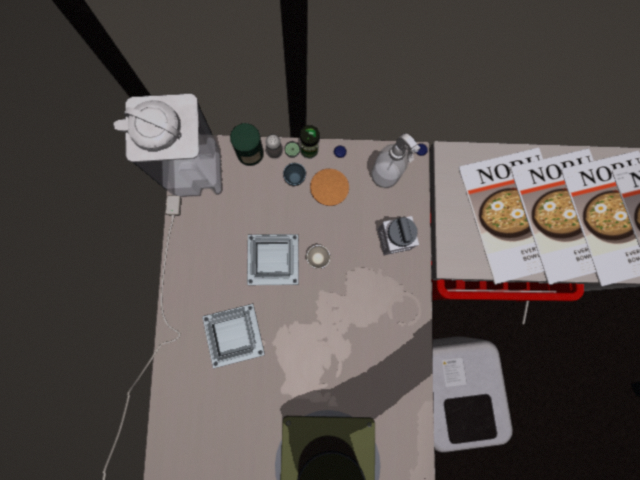

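The top view shows the canister near (400,233), the far holder at (273,259), the near look-alike at (233,336) and cup_a at (318,256). I'll measure these from depth.

```bash
python3 - <<'E'
from h import *
W=np.load('topW.npy')
def rect(m,name):
    p=W[m][:,:2].astype(np.float32); (c,sz,a)=cv2.minAreaRect(p*1000); print(name,len(p),np.round(c,1),np.round(sz,1),round(a,1),'zmed',np.round(np.nanmedian(W[m][:,2]),4))
def box(u0,u1,v0,v1):
    b=np.zeros((480,640),bool); b[v0:v1,u0:u1]=1; return b
z=W[...,2]
for n,b in(('far',box(240,304,228,292)),('near',box(198,270,300,372))):
    rect(b&(z>0.003)&(z<0.06),n+' all'); rect(b&(z>0.035)&(z<0.06),n+' lips')
c=box(370,430,205,262)
rect(c&(z>.06)&(z<.09),'shoulder'); rect(c&(z>.1)&(z<.113),'captop'); rect(c&(z>.125),'wing')
for n,b,t in(('cup_a',box(304,332,242,272),.035),('cup_b',box(280,308,160,190),.035),('bottle',box(365,420,130,195),.1),('tin',box(228,264,120,168),.09),('shaker',box(264,284,130,160),.06),('cooker',box(110,225,90,195),.05)):
    rect(b&(z>t),n)
print(np.round(W[290,350],3),np.round(W[259,273],3))
W=np.load('sceneW.npy'); z=W[...,2]
c=box(315,380,280,352)
rect(c&(z>.125),'s wing');rect(c&(z>.1)&(z<.113),'s captop');rect(c&(z>.01)&(z<.09),'s body')
rect(box(255,318,210,265)&(z>.035)&(z<.06),'s lips'); rect(box(255,318,210,265)&(z>.003)&(z<.06)&(W[...,0]>0),'s all')
E
```

```text
far all 2659 [453.1 142.6] [149.7 149.9] 1.7 zmed 0.0075
far lips 713 [453.6 139.7] [96.6 94.6] 1.8 zmed 0.0436
near all 3004 [275.4 222. ] [160.5 163.3] 2.4 zmed 0.0077
near lips 797 [275.5 222.7] [96.  96.8] 15.4 zmed 0.0441
shoulder 298 [ 510.1 -147.3] [66.6 67.4] 13.3 zmed 0.0832
captop 405 [ 509.5 -147.2] [61.5 61.6] 47.8 zmed 0.1082
wing 209 [ 510.1 -147.7] [53.3 16.8] 14.6 zmed 0.1356
cup_a 97 [458.   32.3] [53.8 52.5] 1.5 zmed 0.0411
cup_b 125 [651.7  94.6] [52.7 51.6] 1.7 zmed 0.0439
bottle 1134 [ 666.3 -123.6] [69.3 62.5] 69.3 zmed 0.144
tin 735 [714.4 205.6] [66.4 65.7] 45.1 zmed 0.1047
shaker 200 [715.8 144.8] [32.9 32.2] 57.2 zmed 0.085
cooker 11080 [653.8 329.7] [239.8 186.4] 0.1 zmed 0.2626
[ 0.386 -0.045  0.002] [0.453 0.138 0.004]
s wing 265 [ 509.8 -149.5] [54.8 18.3] 17.4 zmed 0.1342
s captop 410 [ 507.3 -152.7] [55.8 62. ] 52.9 zmed 0.1075
s body 1347 [ 510. -149.] [69.6 71.8] 12.8 zmed 0.0569
s lips 630 [454.2 105.3] [ 96.4 169.3] 1.2 zmed 0.042
s all 2248 [454.9 142.8] [221.2 143.7] 74.9 zmed 0.0194
```

```bash
cat >> h.py <<'E'
def plan(x,y,z,yaw):
    """shift (mm) and rotvec (deg) in tool axes to put the TCP at x,y,z, pointing down with tool y at yaw (deg, mod 180)"""
    st=r.get_state(); Q=R.from_quat(st['eef_rot']); M=Q.as_matrix()
    cur=np.degrees(np.arctan2(M[1,1],M[0,1])); d=(yaw-cur+90)%180-90; t=np.radians(cur+d)
    ty=np.array([np.cos(t),np.sin(t),0]); tz=np.array([0,0,-1.]); T=np.c_[np.cross(ty,tz),ty,tz]
    print('clock %.2f'%st['clock'],'pos',np.round(st['tool_pos'],4),'yaw %.1f'%cur,'q',np.round(st['q'],2),'open %.3f'%st['opening'],'F',np.round(st['contact_force'],1),'M',np.round(st['moment'],2))
    print('shift',np.round(Q.inv().apply(np.array([x,y,z])-st['tool_pos'])*1000,1),'turn',np.round(np.degrees((Q.inv()*R.from_matrix(T)).as_rotvec()),2))
E
python3 - <<'E'
from h import *
plan(.51,-.148,.22,104.6)
E
```

```text
clock 0.10 pos [ 0.2297 -0.5806  0.238 ] yaw -68.4 q [ 1.23  0.69 -0.19  1.57  0.16  0.9  -0.22] open 1.000 F [-0.9  0.1  0.4] M [-0.03  0.01 -0.02]
shift [ 419.9 -299.1   18.4] turn [-0.1   0.01  6.99]
```

>>> move_arm(motion=[[42, -30, 2, 0, 0, 1, 0], [84, -60, 4, 0, 0, 2, 0], [126, -90, 5, 0, 0, 3, 0], [168, -120, 7, 0, 0, 4, 0], [210, -150, 9, 0, 0, 5, 0]], newtons=40)

```text
clock: 0.72
tool_pos: [0.3707, -0.3628, 0.2295]
eef_rot: [0.99, 0.144, -0.0, -0.0]
contact_force: [-0.1, -0.1, -0.1]
opening: 0.998
finger_force: 0.0
```

```bash
python3 - <<'E'
from h import *
plan(.51,-.148,.22,104.6)
E
```

```text
clock 0.72 pos [ 0.3707 -0.3628  0.2295] yaw -73.5 q [ 0.78  0.56 -0.14  1.9   0.12  0.69 -0.72] open 0.998 F [-0.1 -0.1 -0.1] M [-0.02 -0.03 -0.02]
shift [ 194.7 -166.3    9.5] turn [-0.02  0.    1.95]
```

>>> move_arm(motion=[[45, -38, 2, 0, 0, 0.5, 0], [90, -77, 4, 0, 0, 1, 0], [135, -115, 7, 0, 0, 1.5, 0], [180, -154, 9, 0, 0, 2, 0], [194.7, -166.3, 9.5, 0, 0, 2, 0]])

```text
clock: 1.35
tool_pos: [0.5111, -0.1447, 0.2199]
eef_rot: [0.991, 0.13, 0.001, -0.001]
contact_force: [-0.3, -1.1, 0.7]
opening: 1.0
finger_force: 0.0
```

```bash
python3 - <<'E'
from h import *
s,W=snap('wrist','w1.png'); np.save('w1.npy',W)
t,T=snap('top'); 
for n,W in(('wrist',W),('top',T)):
  z=W[...,2]; m=(abs(W[...,0]-.51)<.05)&(abs(W[...,1]+.148)<.05)
  for k,a,b in(('sh',.06,.09),('cap',.1,.113),('wing',.125,.145)):
    p=W[m&(z>a)&(z<b)][:,:2].astype(np.float32)
    if len(p)>5: print(n,k,len(p),np.round(cv2.minAreaRect(p*1000)[0],1),np.round(cv2.minAreaRect(p*1000)[1:][0],1),round(cv2.minAreaRect(p*1000)[2],1))
plan(.51,-.148,.115,104.6)
E
```

```text
wrist sh 1744 [ 509.8 -147.8] [66.7 66.1] 12.9
wrist cap 4149 [ 511.1 -147.7] [60.9 63.6] 13.0
wrist wing 2030 [ 509.7 -147.9] [54.1 16. ] 13.7
top sh 176 [ 487.8 -152.4] [25.6 67.4] 8.1
top cap 165 [ 504.4 -151.8] [47.5 55.1] 70.4
top wing 107 [ 510.1 -147. ] [53.3 16.1] 16.5
clock 1.45 pos [ 0.5102 -0.1471  0.2199] yaw -75.2 q [ 0.25  0.59 -0.09  1.87  0.08  0.68 -1.2 ] open 1.000 F [-0.5 -0.7 -0.2] M [-0.01 -0.    0.01]
shift [ -0.4   0.9 104.9] turn [-0.05 -0.02  0.25]
```

View pics/w1.png

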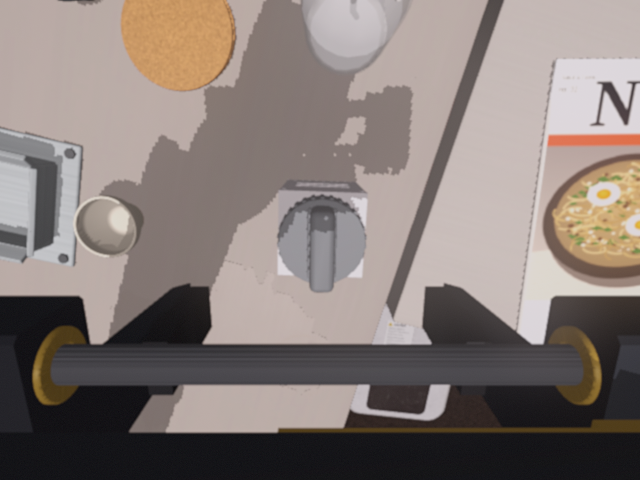

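The wing sits at (322,245), centred between the fingers and lined up with them. Descend and grip.

>>> move_arm(motion=[[0, 1, 50, 0, 0, 0.6, 0], [0, 1, 90, 0, 0, 0.6, 0], [0, 1, 105, 0, 0, 0.6, 0], [0, 1, 105, 0, 0, 0.6, 0.5], [0, 1, 105, 0, 0, 0.6, 1]], newtons=45)

```text
clock: 2.08
tool_pos: [0.5102, -0.1513, 0.1165]
eef_rot: [0.993, 0.121, 0.001, 0.001]
contact_force: [0.6, -0.2, 0.5]
opening: 0.798
finger_force: 0.0
```

>>> move_arm(motion=[[0, 0, 0, 0, 0, 0, 1], [0, 0, 0, 0, 0, 0, 1], [0, 0, 0, 0, 0, 0, 1], [0, 0, 0, 0, 0, 0, 1]])

```text
clock: 2.58
tool_pos: [0.5095, -0.1504, 0.1154]
eef_rot: [0.993, 0.122, 0.0, 0.0]
contact_force: [0.1, -0.3, 0.3]
opening: 0.347
finger_force: 0.0
```

```bash
python3 - <<'E'
from h import *
plan(.51,-.148,.19,104.2)
E
```

```text
clock 2.58 pos [ 0.5095 -0.1504  0.1154] yaw -76.0 q [ 0.24  0.76 -0.07  1.96  0.11  0.43 -1.23] open 0.347 F [ 0.1 -0.3  0.3] M [-0.   -0.03 -0.03]
shift [  1.1  -2.2 -74.6] turn [ 0.01 -0.01 -0.21]
```

>>> move_arm(motion=[[0, -2, 0, 0, 0, 0, 1], [0, -2, 0, 0, 0, 0, 1], [0, -2, 0, 0, 0, 0, 1], [0, -2, 0, 0, 0, 0, 1]])

```text
clock: 3.08
tool_pos: [0.5089, -0.1484, 0.1151]
eef_rot: [0.993, 0.122, -0.0, -0.0]
contact_force: [0.7, -0.3, -1.0]
opening: 0.179
finger_force: 45.0
```

>>> move_arm(motion=[[0, 0, -5, 0, 0, 0, 1], [0, 0, -20, 0, 0, 0, 1], [0, 0, -45, 0, 0, 0, 1], [0, 0, -75, 0, 0, 0, 1], [0, 0, -85, 0, 0, 0, 1]])

```text
clock: 3.7
tool_pos: [0.5099, -0.1488, 0.2025]
eef_rot: [0.993, 0.122, 0.002, 0.001]
contact_force: [0.1, 0.0, -3.4]
opening: 0.173
finger_force: 45.0
```

```bash
python3 - <<'E'
from h import *
plan(.4535,.14,.20,92.6)
print(r.get_state()['finger_force'])
E
```

```text
clock 3.70 pos [ 0.5099 -0.1488  0.2025] yaw -76.0 q [ 0.25  0.61 -0.09  1.89  0.09  0.63 -1.22] open 0.173 F [ 0.1  0.  -3.4] M [ 0.03 -0.01 -0.  ]
shift [  15.  -293.8    2. ] turn [ 0.08 -0.2  11.37]
44.999010460451245
```

>>> move_arm(motion=[[1, -20, 0, 0, 0, 1, 1], [3, -58, 0, 0, 0, 2, 1], [5, -98, 1, 0, 0, 4, 1], [7, -138, 1, 0, 0, 6, 1], [9, -175, 1, 0, 0, 7, 1]])

```text
clock: 4.32
tool_pos: [0.4746, 0.0249, 0.199]
eef_rot: [0.998, 0.061, -0.0, -0.0]
contact_force: [0.4, -0.1, -3.8]
opening: 0.172
finger_force: 45.0
```

>>> move_arm(motion=[[-9, -38, 0, 0, 0, 1.5, 1], [-15, -75, 0, 0, 0, 3, 1], [-16, -105, 0, 0, 0, 4, 1], [-9, -118, 0, 0, 0, 4.4, 1], [-9, -118, 0, 0, 0, 4.4, 1]])

```text
clock: 4.95
tool_pos: [0.4532, 0.14, 0.1992]
eef_rot: [1.0, 0.023, 0.001, -0.0]
contact_force: [0.7, -0.0, -2.9]
opening: 0.177
finger_force: 45.0
```

```bash
python3 - <<'E'
from h import *
s,W=snap('wrist','w2.png')
t,T=snap('top','t2.png'); c,C=snap('scene','s2.png')
np.savez('m2.npz',W=W,T=T,C=C)
for n,W in(('wrist',W),('top',T),('scene',C)):
  z=W[...,2]; m=(abs(W[...,0]-.4535)<.075)&(abs(W[...,1]-.14)<.075)
  for k,a,b in(('plate',.003,.009),('lip',.037,.05),('body',.095,.16),('sh',.155,.18)):
    p=W[m&(z>a)&(z<b)][:,:2].astype(np.float32)
    if len(p)>5: q=cv2.minAreaRect(p*1000);print(n,k,len(p),np.round(q[0],1),np.round(q[1],1),round(q[2],1))
plan(.4535,.14,.20,92.6)
E
```

```text
wrist plate 3715 [493.7 135. ] [ 65.  131.7] 1.3
wrist lip 1908 [486.9 140. ] [28.9 96.1] 1.3
wrist body 1942 [487.1 141.1] [ 1.3 65.4] 1.6
wrist sh 3662 [473.7 140.8] [27.5 66.2] 1.8
top plate 25 [466.9  79.5] [115.2  10.8] 9.8
scene plate 871 [453.7 140.7] [145.7 144.9] 0.2
scene lip 308 [452.7 139.5] [ 97.2 104.6] 2.9
scene body 815 [453.1 134.8] [67.5 70.6] 1.2
scene sh 418 [453.1 135.1] [66.4 70.7] 1.9
clock 5.10 pos [0.4522 0.1377 0.1991] yaw -87.6 q [-0.42  0.56  0.04  2.06 -0.04  0.52 -1.87] open 0.180 F [-0.1 -0.1 -3.7] M [ 0.01 -0.   -0.01]
shift [ 1.4 -2.3 -0.9] turn [ 0.08  0.03 -0.15]
```

View pics/w2.png

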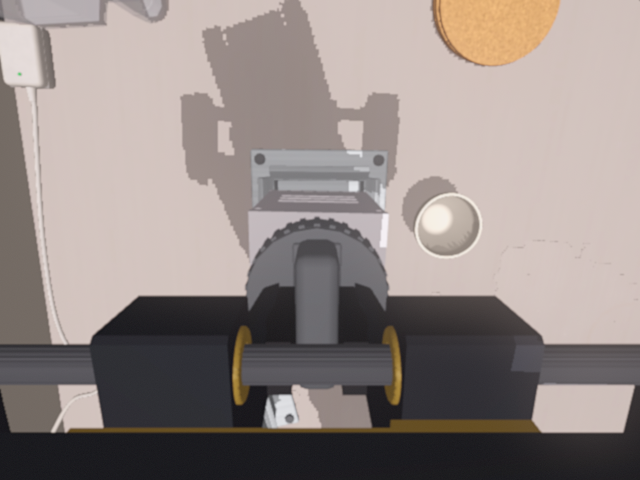

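View pics/s2.png

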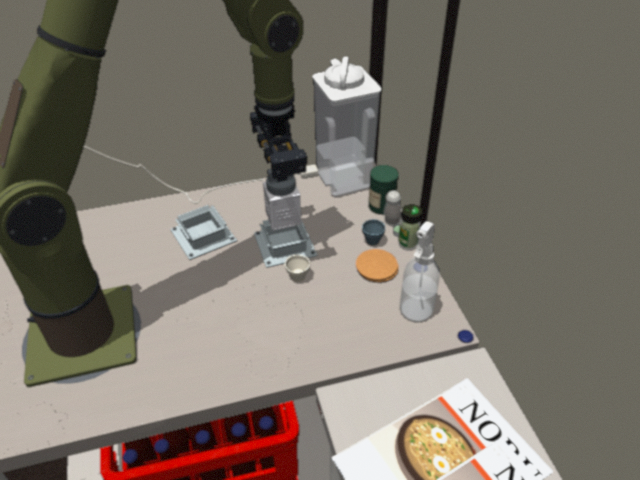

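The wrist view shows the canister aligned over the holder: holder front edge at (318,160), canister at (317,240). The offset is about 1 mm. Descend.

>>> move_arm(motion=[[0, -1, 15, 0, 0, 0, 1], [0, -1, 35, 0, 0, 0, 1], [0, -1, 46, 0, 0, 0, 1], [0, -1, 56, 0, 0, 0, 1], [0, -1, 62, 0, 0, 0, 1]])

```text
clock: 5.72
tool_pos: [0.4522, 0.1402, 0.1368]
eef_rot: [1.0, 0.022, -0.0, 0.0]
contact_force: [-0.2, -0.1, -3.4]
opening: 0.176
finger_force: 45.0
```

>>> move_arm(motion=[[0, 0, 5, 0, 0, 0, 1], [0, 0, 10, 0, 0, 0, 1], [0, 0, 14, 0, 0, 0, 1], [0, 0, 16, 0, 0, 0, 1]])

```text
clock: 6.22
tool_pos: [0.452, 0.1405, 0.1211]
eef_rot: [1.0, 0.023, -0.0, 0.0]
contact_force: [-1.1, -2.7, 8.2]
opening: 0.177
finger_force: 45.0
```

```bash
python3 - <<'E'
from h import *
c,W=snap('scene')
z=W[...,2]; m=(abs(W[...,0]-.4535)<.05)&(abs(W[...,1]-.14)<.05)
for k,a,b in(('body',.055,.085),('sh',.083,.097),('cap',.107,.12)):
    p=W[m&(z>a)&(z<b)];q=cv2.minAreaRect(p[:,:2].astype(np.float32)*1000);print(k,len(p),np.round(q[0],1),np.round(q[1],1),round(q[2],1),np.nanmedian(p[:,2]))
plan(.4535,.14,.121,92.6)
E
```

```text
body 358 [437.  122.2] [52.  93.3] 48.2 0.06939207155394356
sh 244 [452.8 137.4] [72.  68.6] 89.5 0.0891791130180935
cap 246 [449.5 128.5] [45.3 61.5] 73.1 0.11331532415620726
clock 6.28 pos [0.452  0.1404 0.1211] yaw -87.4 q [-0.41  0.71  0.02  2.13 -0.05  0.31 -1.87] open 0.174 F [ 0.6  0.3 -3.1] M [ 0.15  0.05 -0.  ]
shift [1.4 0.4 0.1] turn [ 0.02  0.   -0.02]
```

>>> move_arm(motion=[[0, 0, 1, 0, 0, 0, 1], [0, 0, 2, 0, 0, 0, 1], [0, 0, 2, 0, 0, 0, 1]])

```text
clock: 6.65
tool_pos: [0.4521, 0.1403, 0.1208]
eef_rot: [1.0, 0.022, 0.001, -0.0]
contact_force: [-3.2, -1.1, 16.5]
opening: 0.176
finger_force: 45.0
```

Seated with 16 N of down force. Now unscrew about 77° (anticlockwise is −z of the tool), with a firmer grip and a slight rise.

>>> move_arm(motion=[[0, 0, -1.5, 0, 0, 0, 1], [0, 0, -1.5, 0, 0, -7, 1], [0, 0, -1.7, 0, 0, -14, 1], [0, 0, -1.9, 0, 0, -21, 1], [0, 0, -2, 0, 0, -28, 1]], newtons=60)

```text
clock: 7.28
tool_pos: [0.4526, 0.14, 0.1217]
eef_rot: [0.964, 0.265, 0.001, 0.0]
contact_force: [-0.5, -0.7, 3.7]
opening: 0.179
finger_force: 60.0
```

```bash
python3 - <<'E'
from h import *
c,W=snap('scene','s3.png')
s,V=snap('wrist','w3.png')
for n,W in(('scene',W),('wrist',V)):
  z=W[...,2]; m=(abs(W[...,0]-.4535)<.05)&(abs(W[...,1]-.14)<.05)
  for k,a,b in(('sh',.083,.097),('wing',.125,.15)):
    p=W[m&(z>a)&(z<b)]
    if len(p)>9: q=cv2.minAreaRect(p[:,:2].astype(np.float32)*1000);print(n,k,len(p),np.round(q[0],1),np.round(q[1],1),round(q[2],1),np.nanmedian(p[:,2]))
plan(.4525,.14,.121,120)
E
```

```text
scene sh 275 [453.6 138.1] [67.5 73.2] 6.9 0.08931701749358267
scene wing 236 [451.2 132.5] [38.6 46.8] 79.0 0.13957405776488935
wrist sh 3116 [458.  140.2] [58.5 66.8] 6.9 0.09049188830799659
wrist wing 6819 [453.1 141.3] [45.  46.4] 76.6 0.14277086503313283
clock 7.38 pos [0.4526 0.14   0.1217] yaw -59.5 q [-0.35  0.7  -0.08  2.12  0.16  0.32 -1.6 ] open 0.177 F [ 0.2 -2.4  4.8] M [-0.48  0.01  0.  ]
shift [-0.1 -0.   0.7] turn [ 0.04 -0.05  0.55]
```

View pics/w3.png

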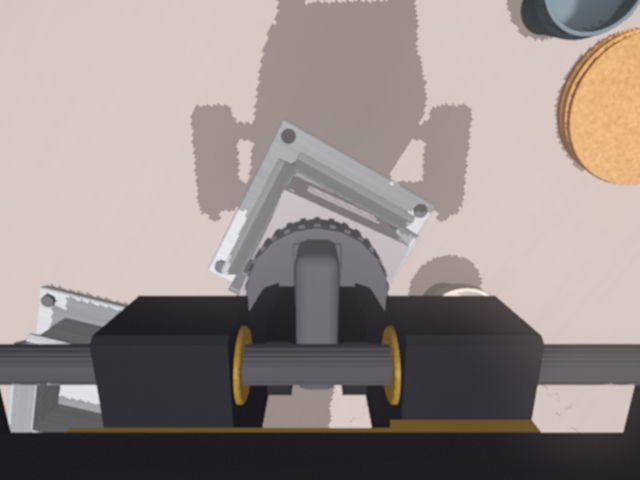

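The wing is still square to the gripper at (318,270). The canister has turned about 5° against the pocket and is held there. About 51° more is needed.

>>> move_arm(motion=[[0, 0, -0.2, 0, 0, -6, 1], [0, 0, -0.4, 0, 0, -12, 1], [0, 0, -0.6, 0, 0, -18, 1], [0, 0, -0.8, 0, 0, -24, 1], [0, 0, -1, 0, 0, -30, 1]])

```text
clock: 8.0
tool_pos: [0.452, 0.1396, 0.1225]
eef_rot: [0.864, 0.504, -0.0, 0.001]
contact_force: [-0.4, -2.7, 4.3]
opening: 0.176
finger_force: 60.0
```

>>> move_arm(motion=[[0, 0, 0, 0, 0, -6, 1], [0, 0, 0, 0, 0, -12, 1], [0, 0, 0, 0, 0, -18, 1], [0, 0, 0, 0, 0, -22, 1], [0, 0, 0, 0, 0, -22, 1]])

```text
clock: 8.62
tool_pos: [0.4532, 0.1399, 0.1233]
eef_rot: [0.752, 0.659, 0.001, 0.001]
contact_force: [0.2, -3.8, 12.6]
opening: 0.176
finger_force: 60.0
```

```bash
python3 - <<'E'
from h import *
s,W=snap('wrist','w4.png')
z=W[...,2]; m=(abs(W[...,0]-.4535)<.05)&(abs(W[...,1]-.14)<.05)
p=W[m&(z>.083)&(z<.095)];q=cv2.minAreaRect(p[:,:2].astype(np.float32)*1000);print(len(p),np.round(q[0],1),np.round(q[1],1),round(q[2],1),np.nanmedian(p[:,2]))
plan(.4525,.14,.121,171)
E
```

```text
2636 [452.5 148.1] [66.3 50.5] 6.1 0.09037910468128899
clock 8.68 pos [0.4532 0.1399 0.1233] yaw -7.6 q [-0.22  0.71 -0.29  2.11  0.52  0.38 -1.06] open 0.179 F [-0.1 -2.6 12.2] M [-0.71  0.07 -0.02]
shift [ 0.  -0.7  2.3] turn [0.15 0.02 1.39]
```

View pics/w4.png

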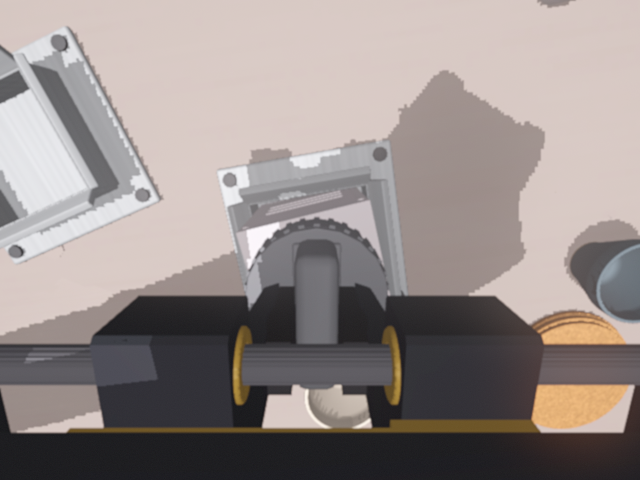

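The wing is about 76° (1.33 rad) from the canister's x axis and still square in the grip at (318,270), with the canister seated. Lift straight up.

>>> move_arm(motion=[[0, 0, -2, 0, 0, 0, 1], [0, 0, -5, 0, 0, 0, 1], [0, 0, -9, 0, 0, 0, 1], [0, 0, -13, 0, 0, 0, 1], [0, 0, -17, 0, 0, 0, 1]])

```text
clock: 9.3
tool_pos: [0.4521, 0.1407, 0.1395]
eef_rot: [0.751, 0.66, 0.0, -0.0]
contact_force: [0.0, -0.3, -1.3]
opening: 0.175
finger_force: 60.0
```

>>> move_arm(motion=[[0, 0, -6, 0, 0, 0, 1], [0, 0, -12, 0, 0, 0, 1], [0, 0, -17, 0, 0, 0, 1], [0, 0, -17, 0, 0, 0, 1], [0, 0, -17, 0, 0, 0, 1]])

```text
clock: 9.93
tool_pos: [0.452, 0.1405, 0.1562]
eef_rot: [0.751, 0.66, -0.0, 0.0]
contact_force: [0.4, -0.7, -1.0]
opening: 0.174
finger_force: 60.0
```

```bash
python3 - <<'E'
from h import *
c,C=snap('scene','s5.png'); s,W=snap('wrist','w5.png')
im=cv2.imread('pics/s5.png')[130:280,210:360]; cv2.imwrite('pics/s5c.png',cv2.resize(im,(600,600),interpolation=cv2.INTER_CUBIC))
for n,W in(('scene',C),('wrist',W)):
  z=W[...,2]; m=(abs(W[...,0]-.4535)<.05)&(abs(W[...,1]-.14)<.05)
  for k,a,b in(('sh',.083,.095),('captop',.138,.155)):
    p=W[m&(z>a)&(z<b)]
    if len(p)>9: q=cv2.minAreaRect(p[:,:2].astype(np.float32)*1000);print(n,k,len(p),np.round(q[0],1),np.round(q[1],1),round(q[2],1),np.nanmedian(p[:,2]))
plan(.4525,.14,.157,171); print(r.get_state()['finger_force'])
E
```

```text
scene sh 383 [454.1 137.4] [68. 71.] 4.9 0.08933412584191569
scene captop 310 [449.2 133.1] [48.4 62.9] 74.9 0.14795242895484007
wrist sh 2740 [451.5 156. ] [66.4 33.7] 5.5 0.09038768930936251
wrist captop 5615 [453.1 155.1] [37.6 63.5] 82.4 0.1497801669847381
clock 10.03 pos [0.4519 0.1405 0.156 ] yaw -7.4 q [-0.18  0.65 -0.35  2.09  0.48  0.48 -1.02] open 0.178 F [ 0.7  0.1 -0.8] M [ 0.01 -0.04 -0.02]
shift [-0.4  0.7 -1. ] turn [-0.02  0.02  1.59]
59.99978603795171
```

View pics/s5c.png

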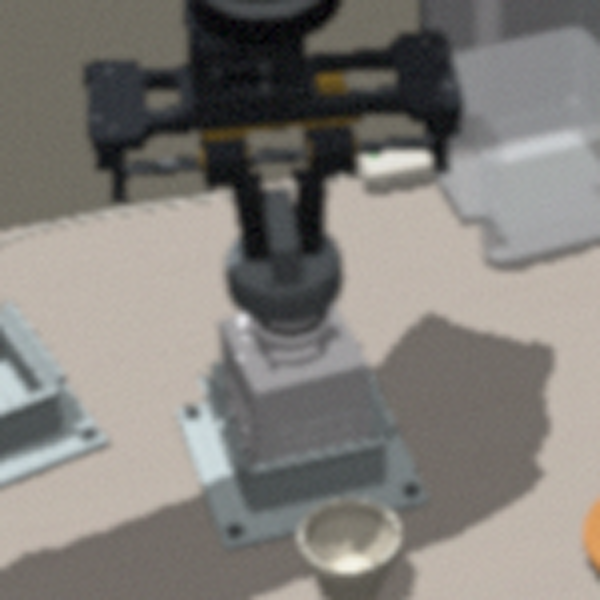

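The crop shows the cap in the gripper at (285,275). The neck is exposed below it at (300,340), and the canister's shoulder is at 0.090 m, so it is fully seated. The cap's lower edge is about 20 mm above the mouth. Handing in.

```bash
python3 -c "
from h import *
print(finish_job())"
```

```text
the job is handed in; nothing more can be done
None
```

The job is handed in, with no verdict returned: the canister stands fully down in the far holder, and the gripper holds the unscrewed cap level, about 2 cm above the mouth.

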